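# Pry the hotplate up onto its levelling leg

## Task

The front of the heavy hotplate has sunk because its red levelling leg is folded. Take the orange-handled pry bar, slide its tip over the fulcrum block and under the middle of the hotplate's front edge until you feel it press lightly but steadily on the hidden stop plate behind, and lever the front up, with the bar alone and without forcing it, until the leg springs down. Then ease the hotplate down gently onto its leg, draw the bar right out and leave it lying flat on the counter, clear of the fulcrum block, keeping the pan in the middle of the hotplate and the other things where they are.

Things in the scene. Friction and masses are not known exactly. Their poses are not given: they have to be found in the camera images.
- hob: fixed rear feet of the white hotplate (box 260 mm deep, 280 wide, 55 high, round dark cooking plate on top at 93 mm). Origin on the counter under the hinge line at the back; x points from the front to the back, z up: front edge at x = -260 mm
- hotplate (a joint): tilt of the hotplate about its back hinge (10 mm above the counter), rad: 0 = front down, grows as the front rises. The spring leg snaps down and locks by itself when it passes about 0.042; let down again, the hotplate stands on the leg at about 0.036. Hard stop at 0.070
- hob_edge (a point): middle of the hotplate's lower front edge, 26 mm above the counter while down; rises with it. Hotplate 3.2 to 5 kg: lifting takes 18 to 36 N at the bar's tip; above 60 N is forcing it. Red leg outside on the hob's -y side near the front; two small feet hang 120 mm either side of the middle. Let down gently: falling at over 0.35 rad/s is a drop
- pocket: fixed steel pocket on the counter; origin below hob_edge, x pointing inwards. Two rails 10 mm high, 64 mm apart. Between them a rigid stop plate, 17 mm high, faces the front 14 to 31 mm behind the edge: its depth differs each time and is not told or seen. Push the tip in slowly, level and low, until felt: press 5 to 9 N for a moment; over 12 N damages it
- fulcrum: fixed hardwood block 50 mm deep, 100 mm wide, with a round steel rod (radius 8 mm) along its top; top of the rod 27 mm above the counter. Origin at the middle of its underside, right under the rod, 46 to 54 mm in front of the pocket's origin; x as the pocket's, the rod lies along y
- bar: loose pry bar 300 mm long, 0.3 kg, lying flat. Origin at the middle of its underside; x from handle to tip, z up. Orange handle x -150 to -30 mm, 22 wide, 20 high; steel blade x -30 to 150 mm, 18 wide, 5 thick, undersides flush. Sloping 0.36 rad, tip down and 7 mm over the counter, it passes over the fulcrum's rod and under the edge
- bar_tip (a point): end of the blade, on its underside (bar x = 150 mm)
- bar_grip (a point): good place to grip the bar's handle, halfway up it (bar x = -60 mm)
- pan: steel saucepan with two loop handles, 150 mm wide, 75 mm high, 0.5 kg, loose on the hotplate's cooking plate, centre 135 mm in front of the hinge line
- moka: red coffee pot, 88 mm wide, 150 mm high, standing
- cup: white mug, 76 mm wide, 80 mm high
- salt: small glass jar with blue cap, 44 mm wide, 62 mm high, beside the fulcrum block
- soap: green bottle, 60 mm wide, 150 mm high
- sponge: yellow sponge block 110 x 70 x 35 mm
- thermos: steel flask, 76 mm wide, 220 mm high
Mind the look-alikes: they are no part of the job. Several things look just like the fulcrum: the one meant starts nearest to the robot's base. Leave any turquoise look-alike of the pan alone.

How it is judged (in metres and radians):
On the way, in this order (a step that is already met when the one before it is completed fails the run):
1. the bar's tip presses steadily on the stop plate in the pocket with the hotplate still down (contact force between pocket and bar above 4 N and x of bar_tip in the frame of pocket above 0.01 m and value of joint hotplate below 0.02 rad), for 0.1 s.
2. the bar, bearing on the fulcrum block, holds the hotplate's front up past the leg's height (value of joint hotplate above 0.045 rad and contact force between each of hotplate, fulcrum and bar above 5 N), for 0.2 s.
At the end, for the whole second after the job is handed in: hotplate still, on its leg (tilt 0.030 to 0.040 rad); bar's tip at least 80 mm in front of the edge, bar lying still and flat on the counter (within 0.08 rad, underside below 6 mm), off the fulcrum block; pan upright on the cooking plate, within 30 mm of its middle (value of joint hotplate between 0.03 and 0.04 rad and velocity of joint hotplate between -0.02 and 0.02 rad/s and x of bar_tip in the frame of pocket below -0.08 m and height (world z) of bar below 0.006 m and angle between bar's own z axis and vertical below 0.08 rad and linear speed of bar below 0.02 m/s and contact force between bar and fulcrum below 0.1 N and x of pan in the frame of hob between -0.165 and -0.105 m and height (world z) of pan above 0.085 m and angle between pan's own z axis and vertical below 0.12 rad); the robot touches nothing.
It fails at once if the stop plate or pocket is rammed (more than 12 N) (contact force between pocket and bar above 12 N).
It fails at once if the bar forces the hotplate (more than 60 N) (contact force between hotplate and bar above 60 N).
It fails at once if the hotplate is dropped (falls faster than 0.35 rad/s) (velocity of joint hotplate below -0.35 rad/s).
It fails at once if the robot itself pushes the hotplate (contact force between any of the fingers, the arm and hotplate above 2 N).
It fails at once if the pan slides more than 30 mm off the middle, or another thing on the counter is pushed more than 30 mm (x of pan in the frame of hob below -0.165 m or x of pan in the frame of hob above -0.105 m or y of pan in the frame of hob above 0.03 m or y of pan in the frame of hob below -0.03 m or distance of any of moka, cup, salt, soap, sponge, thermos from where it was at the start of the episode above 0.03 m).
It also fails if it takes over 72 s, if anything falls off the work surface, if the arm or the gripper's body presses on something with over 40 N, if the wrist force passes 120 N, or if a joint passes its speed limit or range.

## Robot

A 6-joint arm with a two-finger parallel gripper is mounted at the origin on the work surface. World frame = base frame: x ahead of the robot, y to its left, z up, the work surface at z = 0. Lengths are in mm, angles in rad, forces in N, time in s.
With the tool pointing down it reaches from about 275 to 750 mm from the base axis. Payload 10.2 kg.
Tool frame: the origin (TCP) lies on the front face of the gripper's body, between the roots of the fingers; the fingertips stand 73 mm ahead of it and the grasp point (between the pads) lies 54 mm ahead of it; z points along the fingers, y is the line along which they close (so a half turn about z gives the same grasp; the last joint's range is limited). The gripper opens to 85 mm and grips with 20 to 120 N. Pads are 22 mm wide; open, the fingers measure 114 mm over their backs; the gripper's body (76 mm by 85 mm) begins 54 mm behind the grasp point. The pads swing forward as they close: fully open they stand 13 mm farther back than shut.
Start: joints at [1.06, 0.313, 1.498, -0, 1.331, -0.223], TCP at [149.031, 503.41, 303.894] pointing down, gripper open.
Joint ranges: [-2.94, 2.94], [-0.97, 2.17], [0.19, 2.56], [-1.23, 4.37], [0.02, 3.11], [-2.88, 2.88]. Speed limits (rad/s): [2.39, 2.39, 3.01, 3.14, 3.14, 3.14].

## Interface

Orientations are given as a unit quaternion [w, x, y, z].
In Python, from rig import * gives the robot as it stands.
- The arm moves only by the tool step_arm, never from a script. Its argument "plan" is a list of rows, each an object with "offset": the shift along the tool's x, y, z in cm, a list of three; "rot": the turn, a rotation vector about the tool's x, y, z in degrees, a list of three; "gripper": the finger opening in cm, from 0 to 8.54. In form: [{"offset": [x, y, z], "rot": [wx, wy, wz], "gripper": gripper}, ...]. A call has 1 to 12 rows; each row is the pose to reach, as a shift and turn from the pose commanded when the call began, along the tool's axes at that moment; what a row does not reach only later rows make up. A row lasts 1/10 s, in which the tool goes at most 50 mm and 8.59 degrees, less where a joint would pass 70% of its speed; a pose out of reach is approached as far as the arm can. A call with a gripper value outside its range is refused whole. The fingers move at their own pace and stop on an object; "squeeze" is the grip in N (left out, the last holds). Time passes only in rows, so rows that repeat a pose let the fingers close. It gives the time, the measured TCP pose, the force, the opening and the grip force at its end, in the units of the state.
- sense(): the state, without advancing time (a new reading comes with each control period).
- capture(name): name is "scene" or "top"; returns a dict with "color" (420x560x3 uint8, red, green, blue), "depth" (420x560 float32, mm along the optical axis (not along the pixel's ray), 0 where there is no reading), "vertical_fov" (degrees; the focal length in pixels is half the picture's height over the tangent of half this angle, whatever the lens; pixels are square), "cx", "cy" (the principal point, pixels), "k1" (the pictures are not rectified: a ray, as slopes to the right and down, at radius r is drawn at 1 + k1 r^2 times it, then the intrinsics apply), "rvec" (rotation vector, rad) and "tvec" (3), from world to camera coordinates, as OpenCV has them. Camera axes: x right, y down, z forward; pixel columns grow to the right and rows downward; lengths in mm; the calibration is good to about 2 mm. A picture is of the moment at which its call begins.
- finish_job(): hands the job in; it is judged then, once.
The state is a dict: "time_s": time; "joints": joint angles; "dq": joint speeds; "tau": joint torques, N m; "eef_pos": TCP position; "ee_rot": TCP orientation; "force": force on the tool from outside, world axes, zero at the start; "wrist_torque": the same for the moment, N m; "grip_width": opening from 0.0 (shut) to 1.0 (fully open); "grip_force": force on a finger pad.
Only numpy, scipy, OpenCV 4.12 (cv2) and the standard library are available. Lean on these libraries where they do the work, as an engineer would, in place of code of your own. Each camera call takes 0.05 s, during which the arm holds its last target. There are 200 camera calls.

## Working session

There is one attempt and no reset: what is moved stays moved. The work goes in short steps, Python scripts to look and compute and a tool call to move; the robot and the scene stay as the last step left them, time stands still between calls to the robot, and variables do not carry over. Pictures are saved under pics/ and viewed, at most 10 in all, crops included, and the job is handed in when it is done.

Besides the shell and the picture viewer there is one more tool, called after "Request:" as a command line: name --argument value ..., lists and objects as JSON in quotes. step_arm: Moves the arm, as the interface text tells. Its arguments: {"type":"object","properties":{"plan":{"type":"array"},"squeeze":{"type":"number"}},"required":["plan"]}

```bash
mkdir -p pics; ls; cat > h.py <<'E'
from rig import *
import numpy as np, cv2
from scipy.spatial.transform import Rotation as R
def K(c):
    f=c["color"].shape[0]/2/np.tan(np.radians(c["vertical_fov"])/2); return f
def pose(c):
    Rm=cv2.Rodrigues(np.array(c["rvec"],float))[0]; return Rm,np.array(c["tvec"],float).ravel()
def rays(c,uv):
    uv=np.atleast_2d(np.array(uv,float)); f=K(c)
    d=(uv-[c["cx"],c["cy"]])/f; u=d.copy()
    for _ in range(15): u=d/(1+c["k1"]*(u**2).sum(1,keepdims=True))
    return np.c_[u,np.ones(len(u))]
def onplane(c,uv,z):
    Rm,t=pose(c); o=-Rm.T@t; d=rays(c,uv)@Rm
    s=(z-o[2])/d[:,2]; return o+d*s[:,None]
def cloud(c):
    h,w=c["depth"].shape; v,u=np.mgrid[:h,:w]
    r=rays(c,np.c_[u.ravel(),v.ravel()])*c["depth"].reshape(-1,1)
    Rm,t=pose(c); P=(r-t)@Rm; P[c["depth"].ravel()<=0]=np.nan
    return P.reshape(h,w,3)
def save(n,img): cv2.imwrite("pics/"+n+".png",img[...,::-1])
E
python3 - <<'E'
from h import *
import pickle
for n in("scene","top"):
    c=capture(n); save(n,c["color"]); pickle.dump(c,open(n+".pkl","wb"))
    Rm,t=pose(c); print(n,c["vertical_fov"],c["k1"],-Rm.T@t,(c["depth"]>0).mean())
print(sense())
E
```

```text
pics
scene 54.05786474547695 -0.05790898966132104 [1124.11951078  128.36904937 1009.98616466] 0.9959948979591837
top 42.76443214641289 0.05206231254482168 [ 341.79479389   44.58792946 1511.08637337] 0.9958035714285715
{'time_s': 0.1, 'joints': array([ 1.05961117e+00,  3.13376059e-01,  1.49832663e+00,  7.66142517e-07,
        1.33100221e+00, -2.23389459e-01]), 'dq': array([ 4.94044884e-05, -9.54674289e-04, -2.91719445e-03,  1.69862521e-04,
        8.91922816e-04,  1.03375766e-03]), 'tau': array([ 3.14764955e-03, -4.12898612e+01, -2.60140836e+01, -1.45278163e-04,
        3.05499176e-03,  2.99857525e-06]), 'eef_pos': array([148.95206897, 503.28149827, 303.41444503]), 'ee_rot': array([-2.00041414e-04,  1.43401824e-01,  9.89664391e-01, -5.18895450e-04]), 'force': array([-0.45443356,  0.75457519,  0.02288776]), 'wrist_torque': array([ 0.00613364, -0.05061397, -0.00675357]), 'grip_force': 0.0, 'grip_width': 1.0001916047640511}
```

View pics/scene.png

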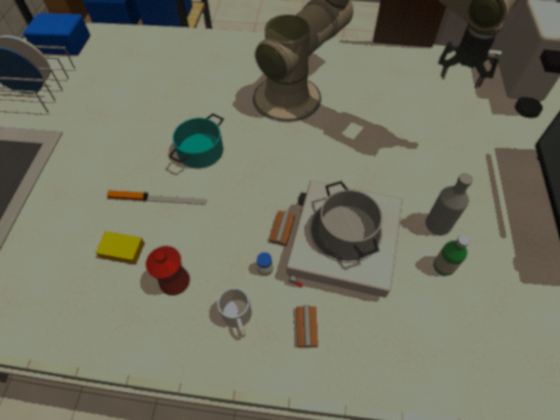

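View pics/top.png

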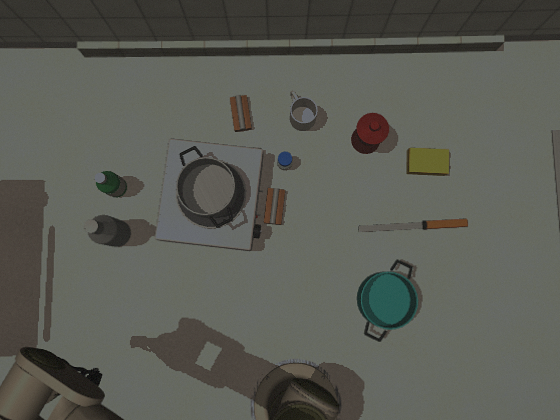

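The scene view shows the hotplate at (345,240), the real fulcrum at (283,227) and its look-alike at (307,326). In the top view (robot at the bottom, x up, y left), the fulcrum is at (274,206), the bar runs from tip (360,229) to handle (467,223), the salt is at (285,160), and the hob front edge is at column ~262.

```bash
cat > m1.py <<'E'
from h import *
import pickle,sys
c=pickle.load(open("top.pkl","rb")); s=pickle.load(open("scene.pkl","rb"))
def blobs(c,lo,hi,amin=40):
    hsv=cv2.cvtColor(c["color"],cv2.COLOR_RGB2HSV); m=cv2.inRange(hsv,lo,hi)
    n,l,st,ce=cv2.connectedComponentsWithStats(m); return [(l==i,ce[i],st[i,4]) for i in range(1,n) if st[i,4]>=amin]
P=cloud(c)
for nm,cam in(("top",c),("scene",s)):
    Q=cloud(cam)
    for m,ce,a in blobs(cam,(4,110,60),(20,255,255)):
        q=Q[m]; cnt=np.argwhere(m)[:,::-1].astype(np.float32)
        r=cv2.minAreaRect(cnt); w=onplane(cam,cv2.boxPoints(r),20)
        print(nm,ce.round(),a,"depth med",np.nanmedian(q,0).round(1),"ctr@20",onplane(cam,[r[0]],20)[0].round(1),"box",w[:,:2].round().tolist())
# blade: from depth height 2..12 in the vicinity & brightness
print("rows near blade")
for u in range(352,475,8):
    col=c["color"][210:240,u].astype(int); print(u,col.sum(1)//3)
E
python3 m1.py
python3 - <<'E'
from h import *
import pickle
c=pickle.load(open("top.pkl","rb")); P=cloud(c)
# hob top: points with z 45..65 in region
m=(P[...,2]>40)&(P[...,2]<70); m[:130]=0;m[255:]=0;m[:,:150]=0;m[:,275:]=0
r=cv2.minAreaRect(np.argwhere(m)[:,::-1].astype(np.float32)); b=cv2.boxPoints(r)
print(r,np.nanmedian(P[m],0)); print(onplane(c,b,55).round(1))
img=c["color"][100:260,140:480]; img=cv2.convertScaleAbs(img,alpha=2.0); cv2.imwrite("pics/crop1.png",cv2.resize(img,None,fx=2.3,fy=2.3,interpolation=cv2.INTER_CUBIC)[...,::-1])
E
```

```text
top [246. 112.] 178 depth med [813.1 129.4  18.7] ctr@20 [813.1 130.   20. ] box [[860.0, 144.0], [863.0, 129.0], [766.0, 116.0], [764.0, 132.0]]
top [234. 113.] 172 depth med [808.9 163.4  19. ] ctr@20 [809.1 162.4  20. ] box [[856.0, 176.0], [858.0, 161.0], [762.0, 149.0], [760.0, 164.0]]
top [268. 206.] 189 depth med [541.6  69.2  18.6] ctr@20 [541.5  68.7  20. ] box [[494.0, 82.0], [591.0, 70.0], [589.0, 55.0], [492.0, 67.0]]
top [280. 206.] 192 depth med [535.9  36.2  18.7] ctr@20 [537.1  36.6  20. ] box [[491.0, 51.0], [586.0, 38.0], [584.0, 23.0], [489.0, 35.0]]
top [447. 223.] 326 depth med [ 483.7 -425.9   18.6] ctr@20 [ 483.2 -425.4   20. ] box [[492.0, -369.0], [497.0, -481.0], [475.0, -481.0], [470.0, -369.0]]
scene [199.   7.] 48 depth med [-867.4 -562.2 -205.3] ctr@20 [-484.3 -434.    20. ] box [[-507.0, -467.0], [-524.0, -421.0], [-462.0, -402.0], [-446.0, -446.0]]
scene [125. 195.] 302 depth med [ 490.9 -428.6   19.3] ctr@20 [ 490.2 -425.6   20. ] box [[507.0, -479.0], [478.0, -488.0], [473.0, -372.0], [502.0, -365.0]]
scene [276. 226.] 178 depth med [544.2  32.9  20.
[... 2426 characters left out ...]
1 103  78  68  70  68  70  71  69  69  47
  93 102 103 103 104 103  99 102 101 101 102 101]
456 [102 100 102 103 102 101  99 101 104  72  68  67  69  66  67  70  63  61
  96 103 101 102 102 102 104 100 103 100 101 101]
464 [103 102 103 101 101 102 102 104  76  67  68  65  68  68  66  70  43  93
 102 100 101 103 100 101 103 101 104 103 103 103]
472 [101 102 102 104 100 100 103 102 104 102 102  99 100  99  99 101 102 103
 100 102 104 101 101 101 101 103  99 101 102 100]
((232.70201110839844, 221.6011962890625), (65.71441650390625, 134.82579040527344), 49.81354904174805) [476.02385856 101.73512735  63.21444625]
[[445.7 362.8  55. ]
 [682.9  81.   55. ]
 [540.7 -33.7  55. ]
 [309.5 247.3  55. ]]
```

View pics/crop1.png

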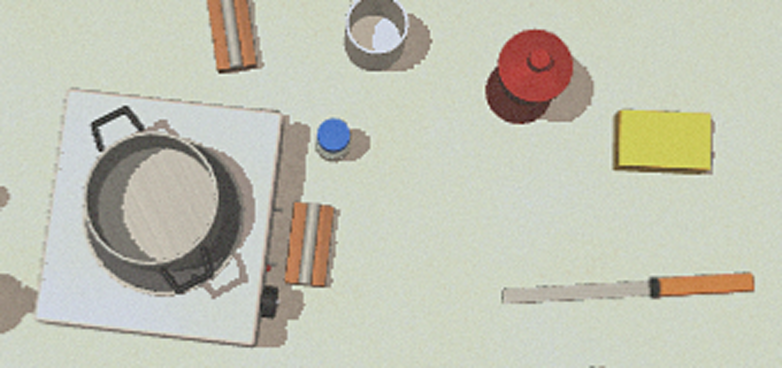

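```bash
python3 - <<'E'
from h import *
import pickle
c=pickle.load(open("top.pkl","rb")); s=pickle.load(open("scene.pkl","rb"))
P=cloud(c); g=c["color"].astype(int).sum(2)//3
# bar: tool-free mask by |z|<30 & darker than counter
m=np.zeros(g.shape,np.uint8); m[205:240,350:475]=(g[205:240,350:475]<94)
n,l,st,_=cv2.connectedComponentsWithStats(m); k=1+np.argmax(st[1:,4]); uv=np.argwhere(l==k)[:,::-1]
b=uv[uv[:,0]<420]; hd=uv[uv[:,0]>=420]
wb=onplane(c,b,5)[:,:2]; wh=onplane(c,hd,20)[:,:2]
W=np.r_[wb,wh]; d=cv2.fitLine(W.astype(np.float32),cv2.DIST_L2,0,.01,.01).ravel(); print("bar line",d, "yaw",np.degrees(np.arctan2(d[1],d[0])))
dv=d[:2]*np.sign(d[1]); t=(W-d[2:])@dv; print("ends",d[2:]+dv*t.min(),d[2:]+dv*t.max(),"len",np.ptp(t))
for nm,z in(("blade",wb),("handle",wh)): print(nm,z.mean(0))
# hob top: bright white area of depth z>40
for nm,cam in(("top",c),("scene",s)):
    Q=cloud(cam); z=Q[...,2]; 
    m=((z>70)&(z<90)&(Q[...,0]>350)&(Q[...,0]<720)&(Q[...,1]>40)&(Q[...,1]<450)).astype(np.uint8)
    n,l,st,_=cv2.connectedComponentsWithStats(m); k=1+np.argmax(st[1:,4]); q=Q[l==k]; print(nm,st[k,4],"z",np.percentile(z[l==k],[5,50,95]))
    A=np.c_[q[:,:2],np.ones(len(q))]; co=np.linalg.lstsq(A,q[:,2],rcond=None)[0]; print("plane",co)
    r=cv2.minAreaRect(q[:,:2].astype(np.float32)); print(r, cv2.boxPoints(r).round(1).tolist())
    F=q[(q[:,2]>0)]
E
```

```text
bar line [ 4.0330749e-02 -9.9918640e-01  4.8053000e+02 -3.4340848e+02] yaw -87.68858
ends [ 486.13463908 -482.26234195] [ 474.01401462 -181.9762483 ] len 300.53060637065136
blade [ 477.7160639 -269.5103928]
handle [ 483.32456299 -416.79807071]
top 6007 z [75.19570876 80.76298358 85.96599045]
plane [4.33982929e-04 1.62183255e-03 8.01646584e+01]
((568.1337280273438, 218.0693359375), (278.8266296386719, 280.22088623046875), 82.58654022216797) [[411.20001220703125, 97.9000015258789], [689.0999755859375, 61.70000076293945], [725.0999755859375, 338.20001220703125], [447.20001220703125, 374.3999938964844]]
scene 5225 z [77.23462137 81.37353231 84.80163556]
plane [-1.51896871e-03 -2.28722174e-04  8.22104423e+01]
((569.2269897460938, 215.28363037109375), (279.7491455078125, 281.1875305175781), 82.59040069580078) [[411.79998779296875, 94.69999694824219], [690.5999755859375, 58.400001525878906], [726.7000122070312, 335.8999938964844], [447.79998779296875, 372.1000061035156]]
```

```bash
cat >> h.py <<'E'
def rot_of(q): return R.from_quat([q[1],q[2],q[3],q[0]])
def tgt(yaw,pitch=0):
    "tool x at heading yaw (deg), tip-down pitch (deg), fingers down"
    B=R.from_matrix(np.array([[1,0,0],[0,-1,0],[0,0,-1.]]))
    return R.from_euler('z',yaw,degrees=True)*B*R.from_euler('y',-pitch,degrees=True)
def go(p,yaw,pitch=0,base=None):
    s=sense(); p0,r0=(s["eef_pos"],rot_of(s["ee_rot"])) if base is None else base
    print("from",p0.round(1),"off cm",(r0.inv().apply(np.array(p)-p0)/10).round(2),"rot deg",np.degrees((r0.inv()*tgt(yaw,pitch)).as_rotvec()).round(2))
E
python3 - <<'E'
from h import *
import pickle
go([482.5,-392.3,190],92.3)
c=pickle.load(open("top.pkl","rb"))
print("hob front mid by colour",onplane(c,[[257.4,199.6]],81))
for n in("top","scene"):
    q=cloud(pickle.load(open(n+".pkl","rb"))); m=(q[...,2]>8)&(q[...,2]<32)&(abs(q[...,0]-541)<70)&(abs(q[...,1]-45)<40)
    w=q[m][:,:2].astype(np.float32); print(n,m.sum(),cv2.minAreaRect(w),np.median(w,0))
print(onplane(c,[[285,160]],60))
E
```

```text
from [149.  503.3 303.4] off cm [-57.41 -76.4   11.41] rot deg [-6.000e-02  3.000e-02  7.121e+01]
hob front mid by colour [[548.80001039  96.80367911  81.        ]]
top 635 ((539.6072387695312, 45.65364456176758), (70.9172592163086, 116.21949768066406), 85.34463500976562) [539.0297    52.527092]
scene 599 ((541.2706298828125, 55.907508850097656), (63.52511215209961, 103.1410903930664), 82.3236312866211) [546.7019    50.224953]
[[661.11212811  20.36045493  60.        ]]
```

Request:
step_arm --plan '[{"offset": [-4.8,-6.4,0],"rot": [0,0,6],"gripper": 8.5},{"offset": [-9.6,-12.7,0],"rot": [0,0,12],"gripper": 8.5},{"offset": [-14.4,-19.1,0],"rot": [0,0,18],"gripper": 8.5},{"offset": [-19.2,-25.5,0],"rot": [0,0,24],"gripper": 8.5},{"offset": [-24,-31.9,0],"rot": [0,0,30],"gripper": 8.5},{"offset": [-28.7,-38.2,0],"rot": [0,0,36],"gripper": 8.5},{"offset": [-33.5,-44.6,1],"rot": [0,0,42],"gripper": 8.5},{"offset": [-38.3,-51,2],"rot": [0,0,48],"gripper": 8.5},{"offset": [-43.1,-57.3,4],"rot": [0,0,54],"gripper": 8.5},{"offset": [-47.9,-63.7,6],"rot": [0,0,60],"gripper": 8.5},{"offset": [-52.7,-70.1,8],"rot": [0,0,66],"gripper": 8.5},{"offset": [-57.4,-76.4,10],"rot": [0,0,71.2],"gripper": 8.5}]'

```text
time_s: 1.3
eef_pos: [357.9, -58.8, 269.0]
ee_rot: [0.0, 0.695, 0.719, 0.0]
force: [2.3, 1.1, 1.1]
grip_width: 0.992
grip_force: 0.0
```

```bash
python3 - <<'E'
from h import *
go([482.5,-392.3,190],92.3)
s=sense();print(s["time_s"],s["eef_pos"],s["dq"].round(2))
E
```

```text
from [357.9 -58.8 269. ] off cm [-33.77  11.28   7.91] rot deg [ 0.04  0.01 -0.28]
1.3 [357.85902706 -58.79381261 268.98683538] [-1.03  0.66 -0.36  0.   -0.3  -0.13]
```

Request:
step_arm --plan '[{"offset": [-33.6,11.2,7],"rot": [0,0,-0.2],"gripper": 6},{"offset": [-33.6,11.2,7],"rot": [0,0,-0.2],"gripper": 6},{"offset": [-33.6,11.2,7],"rot": [0,0,-0.2],"gripper": 6},{"offset": [-33.6,11.2,7],"rot": [0,0,-0.2],"gripper": 6},{"offset": [-33.6,11.2,7],"rot": [0,0,-0.2],"gripper": 6},{"offset": [-33.6,11.2,7],"rot": [0,0,-0.2],"gripper": 6},{"offset": [-33.6,11.2,7],"rot": [0,0,-0.2],"gripper": 6},{"offset": [-33.6,11.2,7],"rot": [0,0,-0.2],"gripper": 6},{"offset": [-33.6,11.2,7],"rot": [0,0,-0.2],"gripper": 6},{"offset": [-33.6,11.2,7],"rot": [0,0,-0.2],"gripper": 6},{"offset": [-33.6,11.2,7],"rot": [0,0,-0.2],"gripper": 6}]'

```text
time_s: 2.4
eef_pos: [483.2, -386.7, 199.7]
ee_rot: [0.0, 0.691, 0.723, 0.0]
force: [-0.0, 0.2, 0.5]
grip_width: 0.702
grip_force: 0.0
```

```bash
python3 - <<'E'
from h import *
c=capture("top"); save("t2",cv2.resize(cv2.convertScaleAbs(c["color"][120:330,300:530],alpha=1.6),None,fx=2.4,fy=2.4))
go([482.5,-392.3,90],92.3)
s=sense();print(s["time_s"],s["dq"].round(2),s["force"],s["grip_width"])
E
```

```text
from [ 483.3 -386.8  199.9] off cm [-0.55 -0.1  10.99] rot deg [0.02 0.02 0.26]
2.45 [-0.  0. -0. -0. -0. -0.] [-0.00553168  0.39013366  0.01680185] 0.701407050775408
```

View pics/t2.png

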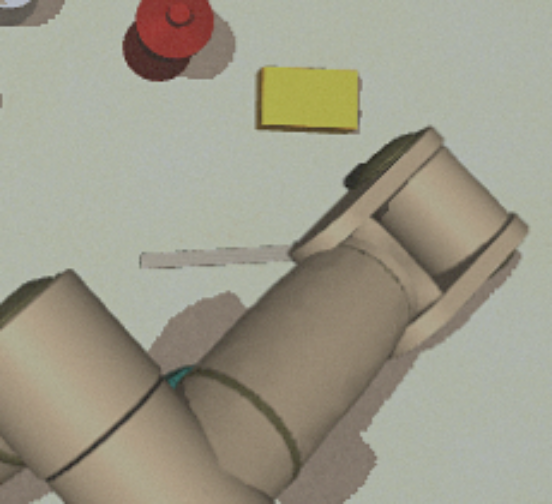

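Request:
step_arm --plan '[{"offset": [-0.5,-0.1,4],"rot": [0,0,0.3],"gripper": 6},{"offset": [-0.5,-0.1,8],"rot": [0,0,0.3],"gripper": 6},{"offset": [-0.5,-0.1,11],"rot": [0,0,0.3],"gripper": 6},{"offset": [-0.5,-0.1,12],"rot": [0,0,0.3],"gripper": 6},{"offset": [-0.5,-0.1,12.4],"rot": [0,0,0.3],"gripper": 6},{"offset": [-0.5,-0.1,12.4],"rot": [0,0,0.3],"gripper": 6},{"offset": [-0.5,-0.1,12.4],"rot": [0,0,0.3],"gripper": 6}]'

```text
time_s: 3.15
eef_pos: [483.0, -393.3, 77.0]
ee_rot: [0.001, 0.693, 0.721, -0.0]
force: [0.3, -0.7, 0.4]
grip_width: 0.704
grip_force: 0.0
```

Request:
step_arm --plan '[{"offset": [0,0,0],"rot": [0,0,0],"gripper": 1},{"offset": [0,0,0],"rot": [0,0,0],"gripper": 1},{"offset": [0,0,0],"rot": [0,0,0],"gripper": 1},{"offset": [0,0,0],"rot": [0,0,0],"gripper": 1},{"offset": [0,0,0],"rot": [0,0,0],"gripper": 1},{"offset": [0,0,0],"rot": [0,0,0],"gripper": 1},{"offset": [0,0,0],"rot": [0,0,0],"gripper": 1},{"offset": [0,0,0],"rot": [0,0,0],"gripper": 1}]' --squeeze 90

```text
time_s: 3.95
eef_pos: [482.7, -393.0, 76.2]
ee_rot: [0.001, 0.693, 0.721, -0.0]
force: [-0.6, 1.1, 6.5]
grip_width: 0.232
grip_force: 89.3
```

Request:
step_arm --plan '[{"offset": [0,0,-1],"rot": [0,0,0],"gripper": 1},{"offset": [0,0,-3],"rot": [0,0,0],"gripper": 1},{"offset": [0,0,-6],"rot": [0,0,0],"gripper": 1},{"offset": [0,0,-9],"rot": [0,0,0],"gripper": 1},{"offset": [0,0,-11],"rot": [0,0,0],"gripper": 1},{"offset": [0,0,-12],"rot": [0,0,0],"gripper": 1},{"offset": [0,0,-12],"rot": [0,0,0],"gripper": 1},{"offset": [0,0,-12],"rot": [0,0,0],"gripper": 1}]'

```text
time_s: 4.75
eef_pos: [482.2, -392.5, 194.0]
ee_rot: [-0.001, 0.693, 0.721, 0.0]
force: [0.2, 0.1, -3.8]
grip_width: 0.234
grip_force: 88.4
```

```bash
cat >> h.py <<'E'
PO=np.array([548,99,0.]); YAW=82.58; TIP=np.array([211,0,76.2])
def frame(yaw=None): return R.from_euler('z',YAW,degrees=True)
def gotip(x,y,z,pitch,yaw=None):
    y_=YAW if yaw is None else yaw
    w=PO+frame().apply([x,y,z]); go(w-tgt(y_,pitch).apply(TIP),y_,pitch)
def where():
    s=sense(); r=rot_of(s["ee_rot"]); tip=s["eef_pos"]+r.apply(TIP); ax=r.apply([1,0,0])
    print("t %.2f"%s["time_s"],"tip in pocket",frame().inv().apply(tip-PO).round(1),"pitch",np.degrees(np.arcsin(-ax[2])).round(2),"yaw",np.degrees(np.arctan2(ax[1],ax[0])).round(2),
     "F pocket",frame().inv().apply(s["force"]).round(2),"T",np.round(s["wrist_torque"],2),"grip",round(s["grip_width"],3),round(s["grip_force"],1))
E
python3 - <<'E'
from h import *
where(); gotip(-80,0,65,20.6)
E
```

```text
t 4.75 tip in pocket [-287.7   37.2  118.1] pitch -0.08 yaw 92.21 F pocket [ 0.08 -0.15 -3.83] T [-0.08 -0.05 -0.04] grip 0.234 88.4
from [ 482.2 -392.5  194. ] off cm [24.14  4.28 -1.62] rot deg [  1.66 -20.63   9.54]
```

Request:
step_arm --plan '[{"offset": [3,0.6,-0.4],"rot": [0.2,-2.6,1.2],"gripper": 1},{"offset": [6.5,1.2,-0.8],"rot": [0.4,-5.2,2.5],"gripper": 1},{"offset": [10,1.8,-1.2],"rot": [0.7,-8.5,4],"gripper": 1},{"offset": [14,2.5,-1.4],"rot": [1,-12,5.5],"gripper": 1},{"offset": [18,3.2,-1.5],"rot": [1.3,-16,7.2],"gripper": 1},{"offset": [21.5,3.8,-1.6],"rot": [1.5,-19,8.6],"gripper": 1},{"offset": [24.1,4.3,-1.6],"rot": [1.66,-20.6,9.5],"gripper": 1},{"offset": [24.1,4.3,-1.6],"rot": [1.66,-20.6,9.5],"gripper": 1},{"offset": [24.1,4.3,-1.6],"rot": [1.66,-20.6,9.5],"gripper": 1}]'

```text
time_s: 5.65
eef_pos: [515.9, -149.9, 210.1]
ee_rot: [0.118, 0.739, 0.65, -0.134]
force: [-1.1, 0.5, -2.7]
grip_width: 0.234
grip_force: 88.5
```

```bash
python3 - <<'E'
from h import *
import pickle
where(); gotip(-25,0,25,20.6)
a=capture("scene"); b=capture("top"); pickle.dump((a,b),open("p2.pkl","wb"))
s=sense(); print(s["dq"].round(3))
def proj(c,p):
    u=cv2.Rodrigues(np.array(c["rvec"],float))[0]@np.array(p)+np.ravel(c["tvec"]); x=u[:2]/u[2]; x=x*(1+c["k1"]*(x@x)); return x*K(c)+[c["cx"],c["cy"]]
tip=s["eef_pos"]+rot_of(s["ee_rot"]).apply(TIP); print(tip, proj(a,tip),proj(b,tip), "edge",proj(a,PO+[0,0,26]),proj(b,PO+[0,0,26]))
A=cv2.resize(cv2.convertScaleAbs(a["color"][170:300,210:340],alpha=1.8),(520,520),interpolation=cv2.INTER_CUBIC)
B=cv2.resize(cv2.convertScaleAbs(b["color"][150:250,230:300],alpha=1.8),(280,400),interpolation=cv2.INTER_CUBIC); B=np.vstack([B,np.zeros((120,280,3),np.uint8)])
save("p2",np.hstack([A,B]))
E
```

```text
t 5.65 tip in pocket [-80.2   0.2  64.6] pitch 20.59 yaw 82.72 F pocket [ 0.33  1.11 -2.68] T [ 0.26 -0.   -0.07] grip 0.234 88.5
from [ 515.9 -149.9  210.1] off cm [ 6.56 -0.02  1.76] rot deg [-0.01 -0.01  0.13]
[-0.008 -0.004 -0.003  0.001  0.002  0.004]
[537.93905593  18.13702696  64.9551048 ] [270.58967147 215.18893688] [286.56961003 203.97854826] edge [299.4610666  228.67097919] [257.36224309 202.70282382]
```

View pics/p2.png

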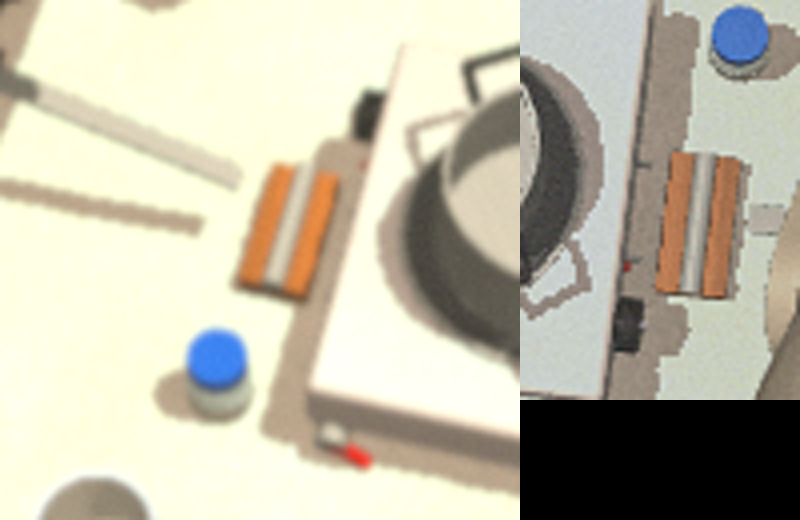

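Request:
step_arm --plan '[{"offset": [1.3,0,0.4],"rot": [0,0,0],"gripper": 1},{"offset": [2.6,0,0.7],"rot": [0,0,0],"gripper": 1},{"offset": [4,0,1.1],"rot": [0,0,0],"gripper": 1},{"offset": [5.3,0,1.4],"rot": [0,0,0],"gripper": 1},{"offset": [6.6,0,1.8],"rot": [0,0,0],"gripper": 1},{"offset": [6.6,0,1.8],"rot": [0,0,0],"gripper": 1},{"offset": [6.6,0,1.8],"rot": [0,0,0],"gripper": 1},{"offset": [6.6,0,1.8],"rot": [0,0,0],"gripper": 1}]'

```text
time_s: 6.55
eef_pos: [523.5, -95.7, 171.5]
ee_rot: [0.119, 0.739, 0.649, -0.134]
force: [-1.1, -0.0, -3.1]
grip_width: 0.232
grip_force: 88.5
```

```bash
python3 - <<'E'
from h import *
where(); gotip(0,0,13,20.6); gotip(8,0,8.5,20.6)
E
```

```text
t 6.55 tip in pocket [-25.7  -1.   25.7] pitch 20.66 yaw 82.56 F pocket [-0.15  1.06 -3.08] T [ 0.27 -0.03  0.02] grip 0.232 88.5
from [523.5 -95.7 171.5] off cm [ 2.85 -0.08  0.3 ] rot deg [ 0.11  0.06 -0.02]
from [523.5 -95.7 171.5] off cm [ 3.75 -0.08  0.44] rot deg [ 0.11  0.06 -0.02]
```

Request:
step_arm --plan '[{"offset": [0.6,0,0.1],"rot": [0,0,0],"gripper": 1},{"offset": [1.2,0,0.15],"rot": [0,0,0],"gripper": 1},{"offset": [1.8,0,0.2],"rot": [0,0,0],"gripper": 1},{"offset": [2.4,0,0.25],"rot": [0,0,0],"gripper": 1},{"offset": [2.85,0,0.3],"rot": [0,0,0],"gripper": 1},{"offset": [3.1,0,0.33],"rot": [0,0,0],"gripper": 1},{"offset": [3.3,0,0.36],"rot": [0,0,0],"gripper": 1},{"offset": [3.3,0,0.36],"rot": [0,0,0],"gripper": 1},{"offset": [3.3,0,0.36],"rot": [0,0,0],"gripper": 1}]'

```text
time_s: 7.45
eef_pos: [527.1, -66.1, 156.1]
ee_rot: [0.119, 0.739, 0.649, -0.134]
force: [0.2, -1.0, -2.9]
grip_width: 0.235
grip_force: 88.5
```

```bash
python3 - <<'E'
from h import *
where(); gotip(8,0,8,20.6); gotip(18,0,7,20.6)
s=sense();r=rot_of(s["ee_rot"]);print("unit pocket x in tool",r.inv().apply(frame().apply([1,0,0])).round(3))
E
```

```text
t 7.45 tip in pocket [ 4.2 -0.7 10.4] pitch 20.65 yaw 82.59 F pocket [-0.96 -0.35 -2.89] T [ 0.22 -0.07 -0.06] grip 0.235 88.5
from [527.1 -66.1 156.1] off cm [ 0.44 -0.06  0.11] rot deg [0.09 0.05 0.01]
from [527.1 -66.1 156.1] off cm [ 1.41 -0.06 -0.15] rot deg [0.09 0.05 0.01]
unit pocket x in tool [ 0.936  0.001 -0.353]
```

Request:
step_arm --plan '[{"offset": [0.22,-0.03,0.06],"rot": [0,0,0],"gripper": 1},{"offset": [0.44,-0.06,0.12],"rot": [0,0,0],"gripper": 1},{"offset": [0.54,-0.06,0.09],"rot": [0,0,0],"gripper": 1},{"offset": [0.63,-0.06,0.06],"rot": [0,0,0],"gripper": 1},{"offset": [0.72,-0.06,0.02],"rot": [0,0,0],"gripper": 1},{"offset": [0.72,-0.06,0.02],"rot": [0,0,0],"gripper": 1},{"offset": [0.72,-0.06,0.02],"rot": [0,0,0],"gripper": 1}]'

```text
time_s: 8.15
eef_pos: [527.4, -59.3, 153.4]
ee_rot: [0.119, 0.739, 0.649, -0.134]
force: [0.5, 1.0, -2.9]
grip_width: 0.236
grip_force: 88.5
```

```bash
python3 -c "
from h import *
where()"
```

```text
t 8.15 tip in pocket [11.  -0.1  7.7] pitch 20.64 yaw 82.59 F pocket [ 1.07 -0.32 -2.87] T [ 0.25 -0.01  0.01] grip 0.236 88.5
```

Request:
step_arm --plan '[{"offset": [0.06,0,-0.02],"rot": [0,0,0],"gripper": 1},{"offset": [0.12,0,-0.04],"rot": [0,0,0],"gripper": 1},{"offset": [0.187,0,-0.07],"rot": [0,0,0],"gripper": 1},{"offset": [0.187,0,-0.07],"rot": [0,0,0],"gripper": 1}]'

```text
time_s: 8.55
eef_pos: [527.6, -57.2, 153.4]
ee_rot: [0.119, 0.739, 0.649, -0.134]
force: [-0.1, -0.1, -2.9]
grip_width: 0.234
grip_force: 88.5
```

Request:
step_arm --plan '[{"offset": [0.06,0,-0.02],"rot": [0,0,0],"gripper": 1},{"offset": [0.12,0,-0.04],"rot": [0,0,0],"gripper": 1},{"offset": [0.187,0,-0.07],"rot": [0,0,0],"gripper": 1},{"offset": [0.187,0,-0.07],"rot": [0,0,0],"gripper": 1}]'

```text
time_s: 8.95
eef_pos: [527.9, -55.2, 153.3]
ee_rot: [0.119, 0.739, 0.649, -0.134]
force: [-1.0, 0.5, -2.4]
grip_width: 0.233
grip_force: 88.5
```

Request:
step_arm --plan '[{"offset": [0.06,0,-0.02],"rot": [0,0,0],"gripper": 1},{"offset": [0.12,0,-0.04],"rot": [0,0,0],"gripper": 1},{"offset": [0.187,0,-0.07],"rot": [0,0,0],"gripper": 1},{"offset": [0.187,0,-0.07],"rot": [0,0,0],"gripper": 1}]'

```text
time_s: 9.35
eef_pos: [528.1, -53.3, 153.4]
ee_rot: [0.119, 0.739, 0.649, -0.134]
force: [-0.7, -0.3, -4.3]
grip_width: 0.233
grip_force: 88.5
```

Request:
step_arm --plan '[{"offset": [0.06,0,-0.02],"rot": [0,0,0],"gripper": 1},{"offset": [0.12,0,-0.04],"rot": [0,0,0],"gripper": 1},{"offset": [0.187,0,-0.07],"rot": [0,0,0],"gripper": 1},{"offset": [0.187,0,-0.07],"rot": [0,0,0],"gripper": 1}]'

```text
time_s: 9.75
eef_pos: [528.5, -51.9, 153.7]
ee_rot: [0.119, 0.739, 0.649, -0.135]
force: [-2.0, -4.7, -0.8]
grip_width: 0.232
grip_force: 88.5
```

Request:
step_arm --plan '[{"offset": [0.009,0,-0.003],"rot": [0,0,0],"gripper": 1},{"offset": [0.019,0,-0.007],"rot": [0,0,0],"gripper": 1},{"offset": [0.019,0,-0.007],"rot": [0,0,0],"gripper": 1}]'

```text
time_s: 10.05
eef_pos: [528.5, -51.9, 153.8]
ee_rot: [0.119, 0.739, 0.649, -0.135]
force: [-1.5, -6.1, -0.0]
grip_width: 0.23
grip_force: 88.5
```

```bash
python3 - <<'E'
from h import *
where(); s=sense(); print(s["tau"].round(2))
c=capture("scene"); where(); c=capture("scene"); where(); c=capture("scene"); where()
E
```

```text
t 10.05 tip in pocket [18.2 -0.2  7.8] pitch 20.74 yaw 82.6 F pocket [-6.24  0.69 -0.  ] T [-0.85  0.18  0.01] grip 0.23 88.5
[  3.1  -46.12 -21.35   0.4   -0.18   0.08]
t 10.10 tip in pocket [18.2 -0.2  7.8] pitch 20.73 yaw 82.6 F pocket [-5.6   1.2  -0.37] T [-0.83  0.22  0.02] grip 0.233 88.5
t 10.15 tip in pocket [18.2 -0.2  7.8] pitch 20.74 yaw 82.59 F pocket [-5.75  0.83 -0.21] T [-0.76  0.18  0.04] grip 0.23 88.5
t 10.20 tip in pocket [18.2 -0.2  7.7] pitch 20.74 yaw 82.6 F pocket [-6.5  -0.36 -1.  ] T [-0.83  0.18  0.1 ] grip 0.233 88.5
```

```bash
cat >> h.py <<'E'
ROD=np.array([-48.,19.])
def onrod(phi,s,up=0):
    "tip (x,z) with the bar's underside up mm over the rod"
    t=ROD+(8+up)*np.array([np.sin(phi),np.cos(phi)])+s*np.array([np.cos(phi),-np.sin(phi)])
    print("phi",phi,"tip",t.round(1),end=" "); gotip(t[0],0,t[1],np.degrees(phi))
E
python3 -c "
from h import *
gotip(15,0,7.8,20.7); onrod(.2,63,2); onrod(.2,63,0)"
```

```text
from [528.5 -51.9 153.7] off cm [-0.3  -0.01  0.12] rot deg [0.08 0.04 0.02]
phi 0.2 tip [15.7 16.3] from [528.5 -51.9 153.7] off cm [-1.48 -0.02  2.79] rot deg [0.08 9.28 0.02]
phi 0.2 tip [15.3 14.3] from [528.5 -51.9 153.7] off cm [-1.45 -0.02  2.99] rot deg [0.08 9.28 0.02]
```

Request:
step_arm --plan '[{"offset": [-0.15,0,0.06],"rot": [0,0,0],"gripper": 1},{"offset": [-0.35,0,0.13],"rot": [0,0,0],"gripper": 1},{"offset": [-0.6,0,0.6],"rot": [0,1.8,0],"gripper": 1},{"offset": [-0.83,0,1.15],"rot": [0,3.7,0],"gripper": 1},{"offset": [-1.06,0,1.7],"rot": [0,5.6,0],"gripper": 1},{"offset": [-1.3,0,2.25],"rot": [0,7.5,0],"gripper": 1},{"offset": [-1.52,0,2.78],"rot": [0,9.28,0],"gripper": 1},{"offset": [-1.52,0,2.78],"rot": [0,9.28,0],"gripper": 1},{"offset": [-1.52,0,2.78],"rot": [0,9.28,0],"gripper": 1}]'

```text
time_s: 11.1
eef_pos: [525.3, -75.0, 132.7]
ee_rot: [0.066, 0.748, 0.657, -0.074]
force: [0.5, 0.0, -2.1]
grip_width: 0.232
grip_force: 88.5
```

```bash
python3 -c "
from h import *
where(); onrod(.2,63,0);onrod(.2,63,-1); onrod(.05,63,0)"
```

```text
t 11.10 tip in pocket [16.4 -0.1 16.3] pitch 11.4 yaw 82.59 F pocket [ 0.09 -0.49 -2.09] T [ 0.11 -0.01  0.04] grip 0.232 88.5
phi 0.2 tip [15.3 14.3] from [525.3 -75.  132.7] off cm [-0.05 -0.    0.2 ] rot deg [ 0.07 -0.06  0.01]
phi 0.2 tip [15.1 13.3] from [525.3 -75.  132.7] off cm [-0.05 -0.    0.3 ] rot deg [ 0.07 -0.06  0.01]
phi 0.05 tip [15.3 23.8] from [525.3 -75.  132.7] off cm [-1.15 -0.    2.5 ] rot deg [0.07 8.53 0.01]
```

Request:
step_arm --plan '[{"offset": [-0.03,0,0.05],"rot": [0,0,0],"gripper": 1},{"offset": [-0.05,0,0.1],"rot": [0,0,0],"gripper": 1},{"offset": [-0.05,0,0.15],"rot": [0,0,0],"gripper": 1},{"offset": [-0.05,0,0.2],"rot": [0,0,0],"gripper": 1},{"offset": [-0.05,0,0.2],"rot": [0,0,0],"gripper": 1}]'

```text
time_s: 11.6
eef_pos: [525.2, -75.8, 130.8]
ee_rot: [0.066, 0.747, 0.657, -0.074]
force: [0.3, 0.7, -3.3]
grip_width: 0.227
grip_force: 88.5
```

```bash
python3 -c "
from h import *
where()"
```

```text
t 11.60 tip in pocket [15.5 -0.  14.5] pitch 11.37 yaw 82.61 F pocket [ 0.76 -0.25 -3.35] T [ 0.13 -0.03  0.01] grip 0.227 88.5
```

Request:
step_arm --plan '[{"offset": [0,0,0.05],"rot": [0,0,0],"gripper": 1},{"offset": [0,0,0.1],"rot": [0,0,0],"gripper": 1},{"offset": [0,0,0.15],"rot": [0,0,0],"gripper": 1},{"offset": [0,0,0.15],"rot": [0,0,0],"gripper": 1},{"offset": [0,0,0.15],"rot": [0,0,0],"gripper": 1}]'

```text
time_s: 12.1
eef_pos: [525.3, -76.2, 129.5]
ee_rot: [0.066, 0.748, 0.657, -0.074]
force: [0.3, -0.6, -0.1]
grip_width: 0.234
grip_force: 88.7
```

```bash
python3 -c "
from h import *
where(); s=ROD.copy()
onrod(.05,63,-1)"
```

```text
t 12.10 tip in pocket [15.2 -0.1 13.2] pitch 11.36 yaw 82.6 F pocket [-0.52 -0.35 -0.11] T [ 0.29 -0.01  0.04] grip 0.234 88.7
phi 0.05 tip [15.3 22.8] from [525.3 -76.2 129.5] off cm [-1.08 -0.01  2.25] rot deg [0.09 8.5  0.03]
```

```bash
python3 -c "
from h import *
for p in(.16,.12,.08,.05,.02,-.02,-.05,-.08,-.1): onrod(p,63,-1.3)"
```

```text
phi 0.16 tip [15.3 15.6] from [525.3 -76.2 129.5] off cm [-0.32 -0.01  0.58] rot deg [0.09 2.2  0.02]
phi 0.12 tip [15.3 18.1] from [525.3 -76.2 129.5] off cm [-0.61 -0.01  1.19] rot deg [0.09 4.49 0.02]
phi 0.08 tip [15.3 20.6] from [525.3 -76.2 129.5] off cm [-0.88 -0.01  1.81] rot deg [0.09 6.78 0.03]
phi 0.05 tip [15.3 22.5] from [525.3 -76.2 129.5] off cm [-1.07 -0.01  2.28] rot deg [0.09 8.5  0.03]
phi 0.02 tip [15.1 24.4] from [525.3 -76.2 129.5] off cm [-1.25 -0.01  2.76] rot deg [ 0.09 10.22  0.03]
phi -0.02 tip [14.9 27. ] from [525.3 -76.2 129.5] off cm [-1.45 -0.01  3.41] rot deg [ 0.08 12.51  0.03]
phi -0.05 tip [14.6 28.8] from [525.3 -76.2 129.5] off cm [-1.59 -0.01  3.9 ] rot deg [ 0.08 14.23  0.03]
phi -0.08 tip [14.3 30.7] from [525.3 -76.2 129.5] off cm [-1.72 -0.02  4.39] rot deg [ 0.08 15.95  0.03]
phi -0.1 tip [14. 32.] from [525.3 -76.2 129.5] off cm [-1.79 -0.02  4.72] rot deg [ 0.08 17.09  0.03]
```

Request:
step_arm --plan '[{"offset": [-0.16,0,0.29],"rot": [0,1.1,0],"gripper": 1},{"offset": [-0.32,0,0.58],"rot": [0,2.2,0],"gripper": 1},{"offset": [-0.46,0,0.88],"rot": [0,3.3,0],"gripper": 1},{"offset": [-0.61,0,1.19],"rot": [0,4.5,0],"gripper": 1},{"offset": [-0.75,0,1.5],"rot": [0,5.6,0],"gripper": 1},{"offset": [-0.88,0,1.81],"rot": [0,6.8,0],"gripper": 1},{"offset": [-0.98,0,2.05],"rot": [0,7.6,0],"gripper": 1},{"offset": [-1.07,0,2.28],"rot": [0,8.5,0],"gripper": 1},{"offset": [-1.07,0,2.28],"rot": [0,8.5,0],"gripper": 1},{"offset": [-1.07,0,2.28],"rot": [0,8.5,0],"gripper": 1}]'

```text
time_s: 13.1
eef_pos: [523.4, -90.5, 109.2]
ee_rot: [0.016, 0.751, 0.66, -0.017]
force: [1.2, 8.0, 3.3]
grip_width: 0.233
grip_force: 89.4
```

```bash
cat >> h.py <<'E'
def tilt():
    "front/back top heights of the hob from the scene depth, rad (relative)"
    out=[]
    for n in("scene",):
        q=cloud(capture(n)).reshape(-1,3); l=frame().inv().apply(q-PO)
        m=(l[:,0]>4)&(l[:,0]<255)&(abs(l[:,1])<132)&(q[:,2]>70)&(q[:,2]<100)&(np.hypot(l[:,0]-125,l[:,1])>118); l=l[m]
        A=np.c_[l[:,:2],np.ones(len(l))]; co=np.linalg.lstsq(A,l[:,2],rcond=None)[0]
        r=abs(l[:,2]-A@co)<8; co=np.linalg.lstsq(A[r],l[r,2],rcond=None)[0]
        out.append((n,-co[0].round(4),co[2].round(1),int(r.sum())))
    print("tilt",out)
E
python3 -c "
from h import *
import pickle
where(); tilt()
_c=capture; 
import h
h.capture=lambda n: pickle.load(open(n+'.pkl','rb'))
tilt()"
```

```text
t 13.10 tip in pocket [16.1 -0.2 23. ] pitch 2.73 yaw 82.59 F pocket [ 8.12 -0.14  3.32] T [ 1.43 -0.17  0.01] grip 0.233 89.4
tilt [('scene', np.float64(0.0163), np.float64(85.3), 2654)]
tilt [('scene', np.float64(0.0034), np.float64(81.9), 2639)]
```

```bash
python3 - <<'E'
from h import *
import h
def pose_(phi,s,up):
    t=ROD+(8+up)*np.array([np.sin(phi),np.cos(phi)])+s*np.array([np.cos(phi),-np.sin(phi)])
    r=tgt(YAW,np.degrees(phi)); return PO+frame().apply([t[0],0,t[1]])-r.apply(TIP), r
b=pose_(.05,63,-1.3)
for p in(0.02,-.01,-.04,-.07,-.1,-.11):
    q=pose_(p,64,-1.5); print(p,(b[1].inv().apply(q[0]-b[0])/10).round(2),np.degrees((b[1].inv()*q[1]).as_rotvec()).round(2))
E
```

```text
0.02 [-0.14 -0.    0.46] [-0.    1.72 -0.  ]
-0.01 [-0.37  0.    0.92] [-0.    3.44 -0.  ]
-0.04 [-0.58  0.    1.37] [ 0.    5.16 -0.  ]
-0.07 [-0.78  0.    1.84] [0.   6.88 0.  ]
-0.1 [-0.97  0.    2.31] [ 0.    8.59 -0.  ]
-0.11 [-1.03  0.    2.47] [ 0.    9.17 -0.  ]
```

Request:
step_arm --plan '[{"offset": [-0.07,0,0.23],"rot": [0,0.86,0],"gripper": 1},{"offset": [-0.14,0,0.46],"rot": [0,1.72,0],"gripper": 1},{"offset": [-0.26,0,0.69],"rot": [0,2.58,0],"gripper": 1},{"offset": [-0.37,0,0.92],"rot": [0,3.44,0],"gripper": 1},{"offset": [-0.48,0,1.14],"rot": [0,4.3,0],"gripper": 1},{"offset": [-0.58,0,1.37],"rot": [0,5.16,0],"gripper": 1},{"offset": [-0.68,0,1.6],"rot": [0,6.02,0],"gripper": 1},{"offset": [-0.78,0,1.84],"rot": [0,6.88,0],"gripper": 1},{"offset": [-0.88,0,2.08],"rot": [0,7.74,0],"gripper": 1},{"offset": [-0.88,0,2.08],"rot": [0,7.74,0],"gripper": 1}]'

```text
time_s: 14.15
eef_pos: [522.2, -100.3, 88.9]
ee_rot: [-0.029, 0.751, 0.659, 0.034]
force: [1.2, 10.0, 7.4]
grip_width: 0.232
grip_force: 89.8
```

```bash
python3 -c "
from h import *
where(); tilt()"
```

```text
t 14.15 tip in pocket [16.  -0.2 31.6] pitch -5.07 yaw 82.57 F pocket [10.12  0.11  7.37] T [ 1.84 -0.22  0.16] grip 0.232 89.8
tilt [('scene', np.float64(0.047), np.float64(93.3), 2674)]
```

Request:
step_arm --plan '[{"offset": [-0.04,0,0.1],"rot": [0,0.35,0],"gripper": 1},{"offset": [-0.08,0,0.2],"rot": [0,0.7,0],"gripper": 1},{"offset": [-0.11,0,0.28],"rot": [0,1.03,0],"gripper": 1},{"offset": [-0.11,0,0.28],"rot": [0,1.03,0],"gripper": 1},{"offset": [-0.11,0,0.28],"rot": [0,1.03,0],"gripper": 1}]'

```text
time_s: 14.7
eef_pos: [522.2, -101.3, 86.3]
ee_rot: [-0.034, 0.75, 0.659, 0.04]
force: [-0.3, 8.3, 7.3]
grip_width: 0.231
grip_force: 89.8
```

```bash
python3 -c "
from h import *
where(); tilt(); tilt()"
```

```text
t 14.70 tip in pocket [15.9 -0.3 32.7] pitch -6.03 yaw 82.61 F pocket [8.23 1.42 7.34] T [ 1.55 -0.12  0.04] grip 0.231 89.8
tilt [('scene', np.float64(0.051), np.float64(94.4), 2669)]
tilt [('scene', np.float64(0.0513), np.float64(94.4), 2652)]
```

Request:
step_arm --plan '[{"offset": [-0.02,0,0.06],"rot": [0,0.25,0],"gripper": 1},{"offset": [-0.04,0,0.11],"rot": [0,0.45,0],"gripper": 1},{"offset": [-0.04,0,0.11],"rot": [0,0.45,0],"gripper": 1},{"offset": [-0.04,0,0.11],"rot": [0,0.45,0],"gripper": 1},{"offset": [-0.04,0,0.11],"rot": [0,0.45,0],"gripper": 1},{"offset": [-0.04,0,0.11],"rot": [0,0.45,0],"gripper": 1}]'

```text
time_s: 15.4
eef_pos: [522.2, -101.7, 85.9]
ee_rot: [-0.036, 0.75, 0.659, 0.043]
force: [-2.3, 7.3, 15.0]
grip_width: 0.234
grip_force: 90.9
```

```bash
python3 - <<'E'
from h import *
where(); tilt(); tilt()
c=capture("scene"); A=cv2.resize(cv2.convertScaleAbs(c["color"][150:300,180:400],alpha=1.8),None,fx=3,fy=3,interpolation=cv2.INTER_CUBIC); save("lift",A)
E
```

```text
t 15.40 tip in pocket [15.8 -0.3 33.8] pitch -6.45 yaw 82.63 F pocket [ 6.97  3.21 15.01] T [1.41 0.4  0.17] grip 0.234 90.9
tilt [('scene', np.float64(0.0514), np.float64(94.5), 2659)]
tilt [('scene', np.float64(0.0521), np.float64(94.5), 2662)]
```

View pics/lift.png

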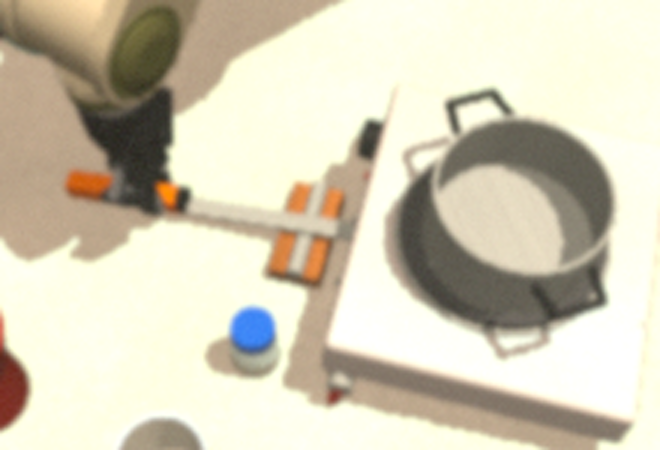

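The picture shows the bar over the rod and under the front edge, and the red leg now standing at (335,390). The tilt reads about 0.048.

```bash
python3 - <<'E'
from h import *
def pose_(phi,s,up):
    t=ROD+(8+up)*np.array([np.sin(phi),np.cos(phi)])+s*np.array([np.cos(phi),-np.sin(phi)])
    r=tgt(YAW,np.degrees(phi)); return PO+frame().apply([t[0],0,t[1]])-r.apply(TIP), r
s=sense(); b=(s["eef_pos"],rot_of(s["ee_rot"]))
for p,up in((-.095,-1.5),(-.08,-1.3),(-.06,-1.2),(-.04,-1),(-.02,-1),(0,-1),(.02,-1)):
    q=pose_(p,63,up); print(p,(b[1].inv().apply(q[0]-b[0])/10).round(2),np.degrees((b[1].inv()*q[1]).as_rotvec()).round(2))
E
```

```text
-0.095 [-0.06 -0.03 -0.15] [ 0.11 -1.01  0.05]
-0.08 [ 0.07 -0.03 -0.39] [ 0.11 -1.87  0.05]
-0.06 [ 0.25 -0.03 -0.69] [ 0.11 -3.02  0.05]
-0.04 [ 0.43 -0.03 -1.  ] [ 0.11 -4.16  0.05]
-0.02 [ 0.62 -0.03 -1.28] [ 0.11 -5.31  0.05]
0 [ 0.82 -0.03 -1.55] [ 0.11 -6.45  0.05]
0.02 [ 1.02 -0.03 -1.83] [ 0.11 -7.6   0.04]
```

Request:
step_arm --plan '[{"offset": [0,0,-0.1],"rot": [0,-0.5,0],"gripper": 1},{"offset": [0,0,-0.2],"rot": [0,-1,0],"gripper": 1},{"offset": [0.05,0,-0.32],"rot": [0,-1.5,0],"gripper": 1},{"offset": [0.1,0,-0.44],"rot": [0,-2,0],"gripper": 1},{"offset": [0.18,0,-0.58],"rot": [0,-2.5,0],"gripper": 1},{"offset": [0.25,0,-0.72],"rot": [0,-3,0],"gripper": 1},{"offset": [0.34,0,-0.88],"rot": [0,-3.6,0],"gripper": 1},{"offset": [0.43,0,-1.05],"rot": [0,-4.2,0],"gripper": 1},{"offset": [0.52,0,-1.2],"rot": [0,-4.8,0],"gripper": 1},{"offset": [0.62,0,-1.35],"rot": [0,-5.3,0],"gripper": 1},{"offset": [0.62,0,-1.35],"rot": [0,-5.3,0],"gripper": 1}]'

```text
time_s: 16.65
eef_pos: [522.5, -97.6, 98.9]
ee_rot: [-0.005, 0.751, 0.66, 0.007]
force: [-0.5, -0.6, -0.2]
grip_width: 0.231
grip_force: 88.9
```

```bash
python3 -c "
from h import *
where(); tilt(); tilt(); tilt()"
```

```text
t 16.65 tip in pocket [14.1 -0.  26.5] pitch -1.02 yaw 82.63 F pocket [-0.7   0.38 -0.19] T [0.22 0.06 0.02] grip 0.231 88.9
tilt [('scene', np.float64(0.0397), np.float64(91.3), 2663)]
tilt [('scene', np.float64(0.0394), np.float64(91.2), 2648)]
tilt [('scene', np.float64(0.0387), np.float64(91.1), 2665)]
```

```bash
python3 -c "
from h import *
onrod(.02,63,.7); 
s=sense(); gotip(-50,0,45,0); go([482.5,-393,110],92.2,0)"
```

```text
phi 0.02 tip [15.2 26.4] from [522.5 -97.6  98.8] off cm [ 0.41 -0.01 -0.8 ] rot deg [ 0.07 -2.2   0.03]
from [522.5 -97.6  98.8] off cm [-6.23 -0.01 -2.36] rot deg [ 0.07 -1.05  0.03]
from [522.5 -97.6  98.8] off cm [-29.78  -0.16  -1.67] rot deg [ 0.16 -1.05 -9.59]
```

Request:
step_arm --plan '[{"offset": [0.2,0,-0.38],"rot": [0,-1.1,0],"gripper": 1},{"offset": [0.3,0,-0.78],"rot": [0,-2.2,0],"gripper": 1},{"offset": [-0.5,0,-0.8],"rot": [0,-2.2,0],"gripper": 1},{"offset": [-1.5,0,-0.85],"rot": [0,-2.2,0],"gripper": 1},{"offset": [-2.7,0,-0.95],"rot": [0,-2.2,0],"gripper": 1},{"offset": [-4.2,0,-1.3],"rot": [0,-2.2,0],"gripper": 1},{"offset": [-6,0,-2],"rot": [0,-2,0],"gripper": 1},{"offset": [-8.5,0,-3],"rot": [0,-1.5,0],"gripper": 1},{"offset": [-11.5,0,-3.5],"rot": [0,-1,0],"gripper": 1},{"offset": [-15,0,-4],"rot": [0,-1,0],"gripper": 1},{"offset": [-15,0,-4],"rot": [0,-1,0],"gripper": 1}]'

```text
time_s: 17.9
eef_pos: [502.4, -251.7, 137.0]
ee_rot: [0.002, 0.753, 0.658, 0.001]
force: [-0.6, 0.3, -4.1]
grip_width: 0.228
grip_force: 88.5
```

```bash
python3 -c "
from h import *
where(); tilt(); go([482.5,-393,110],92.2,0)"
```

```text
t 17.90 tip in pocket [-142.8   -1.1   60.5] pitch 0.07 yaw 82.36 F pocket [ 0.18  0.67 -4.07] T [-0.07  0.04  0.04] grip 0.228 88.5
tilt [('scene', np.float64(0.0391), np.float64(91.2), 2682)]
from [ 502.4 -249.5  136.4] off cm [-14.49  -0.09   2.63] rot deg [ 0.12 -0.01 -9.79]
```

Request:
step_arm --plan '[{"offset": [-3.6,0,0.6],"rot": [0,0,-2.4],"gripper": 1},{"offset": [-7.2,0,1.2],"rot": [0,0,-4.9],"gripper": 1},{"offset": [-10.9,0,1.9],"rot": [0,0,-7.3],"gripper": 1},{"offset": [-14.4,-0.1,2.6],"rot": [0,0,-9.7],"gripper": 1},{"offset": [-14.4,-0.1,4],"rot": [0,0,-9.7],"gripper": 1},{"offset": [-14.4,-0.1,5],"rot": [0,0,-9.7],"gripper": 1},{"offset": [-14.4,-0.1,5.6],"rot": [0,0,-9.7],"gripper": 1},{"offset": [-14.4,-0.1,5.6],"rot": [0,0,-9.7],"gripper": 1},{"offset": [-14.4,-0.1,5.6],"rot": [0,0,-9.7],"gripper": 1}]'

```text
time_s: 18.85
eef_pos: [484.1, -388.7, 80.3]
ee_rot: [0.0, 0.692, 0.722, 0.001]
force: [0.5, -0.9, -2.5]
grip_width: 0.23
grip_force: 88.5
```

```bash
python3 -c "
from h import *
where(); go([482.5,-393,76.8],92.2,0)"
```

```text
t 18.85 tip in pocket [-283.9   36.1    4.3] pitch -0.03 yaw 92.38 F pocket [-0.82 -0.61 -2.47] T [-0.09 -0.01 -0.04] grip 0.23 88.5
from [ 484.1 -388.7   80.3] off cm [-0.42 -0.18  0.35] rot deg [ 0.09 -0.03  0.18]
```

Request:
step_arm --plan '[{"offset": [0,0,0.1],"rot": [0,0,0],"gripper": 1},{"offset": [0,0,0.2],"rot": [0,0,0],"gripper": 1},{"offset": [0,0,0.28],"rot": [0,0,0],"gripper": 1},{"offset": [0,0,0.34],"rot": [0,0,0],"gripper": 1},{"offset": [0,0,0.34],"rot": [0,0,0],"gripper": 1}]'

```text
time_s: 19.35
eef_pos: [483.7, -389.4, 76.5]
ee_rot: [0.0, 0.693, 0.721, 0.001]
force: [0.6, 0.3, -2.5]
grip_width: 0.23
grip_force: 88.5
```

Request:
step_arm --plan '[{"offset": [0,0,0.05],"rot": [0,0,0],"gripper": 1},{"offset": [0,0,0.1],"rot": [0,0,0],"gripper": 1},{"offset": [0,0,0.1],"rot": [0,0,0],"gripper": 1}]'

```text
time_s: 19.65
eef_pos: [483.7, -389.4, 76.2]
ee_rot: [0.0, 0.693, 0.721, 0.001]
force: [-2.5, 2.3, 5.0]
grip_width: 0.232
grip_force: 89.6
```

Contact with the counter; open slowly and rise.

Request:
step_arm --plan '[{"offset": [0,0,0],"rot": [0,0,0],"gripper": 3.5},{"offset": [0,0,0],"rot": [0,0,0],"gripper": 5},{"offset": [0,0,0],"rot": [0,0,0],"gripper": 6},{"offset": [0,0,0],"rot": [0,0,0],"gripper": 6},{"offset": [0,0,-1],"rot": [0,0,0],"gripper": 6},{"offset": [0,0,-4],"rot": [0,0,0],"gripper": 6},{"offset": [0,0,-8],"rot": [0,0,0],"gripper": 6},{"offset": [0,0,-12],"rot": [0,0,0],"gripper": 6},{"offset": [0,0,-15],"rot": [0,0,0],"gripper": 6},{"offset": [0,0,-15],"rot": [0,0,0],"gripper": 6},{"offset": [0,0,-15],"rot": [0,0,0],"gripper": 6}]'

```text
time_s: 20.75
eef_pos: [483.4, -389.4, 226.1]
ee_rot: [0.001, 0.693, 0.721, 0.001]
force: [-0.7, -0.2, -0.1]
grip_width: 0.701
grip_force: 0.0
```

```bash
python3 - <<'E'
from h import *
where(); tilt()
c=capture("scene"); save("end",c["color"])
q=cloud(c); m=cv2.inRange(cv2.cvtColor(c["color"],cv2.COLOR_RGB2HSV),(4,110,60),(20,255,255))>0
m&=(abs(q[...,0]-485)<80)&(q[...,1]<-300)&(q[...,2]<200); print("handle",m.sum(),np.percentile(q[m],[10,50,90],axis=0).round(1).tolist())
E
```

```text
t 20.75 tip in pocket [-284.7   36.5  149.9] pitch 0.0 yaw 92.32 F pocket [-0.28  0.67 -0.05] T [-0.01 -0.01  0.  ] grip 0.701 0.0
tilt [('scene', np.float64(0.0389), np.float64(91.2), 2668)]
handle 315 [[476.1, -472.6, 8.5], [489.5, -428.3, 19.5], [498.0, -380.4, 22.3]]
```

View pics/end.png

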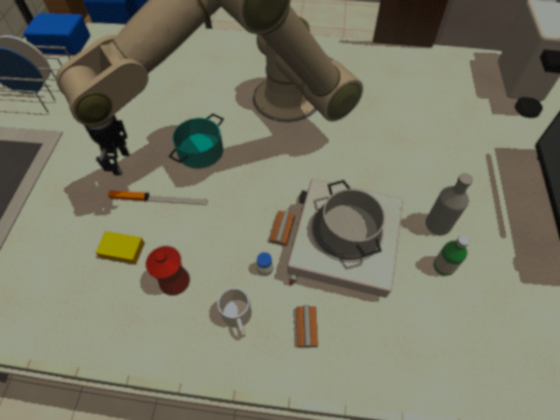

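The bar lies flat from (110,195) to (206,202), clear of the fulcrum. The hotplate stands on its leg at (293,280) with a tilt of about 0.0355, the pan is centred, and the gripper is clear.

```bash
python3 -c "
from rig import *
print(finish_job())"
```

```text
the job is handed in; nothing more can be done
None
```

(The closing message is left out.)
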